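Refill the tilt-out peat pellet bin

ROBOT

A 6-joint arm with a two-finger parallel gripper is mounted at the origin on the work surface. World frame = base frame: x ahead of the robot, y to its left, z up, the work surface at z = 0. Lengths are in m, angles in rad, forces in N, time in s.
With the tool pointing down it reaches from about 0.4 to 0.825 m from the base axis. Payload 7 kg.
Tool frame: the origin (TCP) lies on the mounting face of the last link; the fingertips stand arm.tcp_to_tips ahead of it and the grasp point (between the pads) lies 159 mm ahead of it (arm.tcp_to_tips is the distance from the TCP to the fingertips, in m); z points along the fingers, y is the direction in which the jaws open and shut (so a half turn about z gives the same grasp; the last joint's range is limited). The gripper opens to 88 mm and grips with 3 to 60 N. Pads are 19 mm wide; open, the fingers measure 130 mm over their backs; the gripper's body (78 mm by 193 mm) begins 47 mm behind the grasp point.
Start: joints at [1.483, 0.359, 0.012, 0, -1.224, -0.288], TCP at [0.248, 0.628, 0.405] pointing down, gripper open.
Joint ranges: [-3.07, 3.07], [-1.43, 2.12], [-1.02, 1.25], [-3.03, 1.67], [-3.05, -0], [-3.03, 3.03]. Speed limits (rad/s): [2.39, 2.39, 3.01, 3.14, 3.14, 3.14].

INTERFACE

Orientations are given as [roll, pitch, yaw] about the fixed x, y, z axes, in that order (R = Rz(yaw) Ry(pitch) Rx(roll)).
In Python, from station import arm, cams, job_done, finder gives the robot as it stands.
- The arm moves only by the tool play_rows, never from a script. Its argument "targets" is a list that holds one entry, the list of rows, each a list of 4 numbers: the shift along the tool's x, y, z in m, then the turn about the tool's z in degrees. A call has 1 to 5 rows; each row is the pose to reach, as a shift and turn from the pose commanded when the call began, along the tool's axes at that moment; what a row does not reach only later rows make up. A row lasts 1/8 s, in which the tool goes at most 62.5 mm and 10.7 degrees, less where a joint would pass 70% of its speed; a pose out of reach is approached as far as the arm can. A call with a gripper value outside its range is refused whole. "grip" is the closure in counts, from 0 (fully open) to 255 (shut), set as the call begins (left out, the last holds). The fingers move at their own pace and stop on an object; "newtons" is the grip in N (left out, the last holds). Time passes only in rows, so rows that repeat a pose let the fingers close. It gives the time, the measured TCP pose, the force and the opening at its end, in the units of the state.
- arm.get_state(): the state, without advancing time (a new reading comes with each control period).
- cams.grab_frame(name): name is "side" or "top" or "wrist"; returns (picture, depth): 420x560x3 uint8, red, green, blue; 420x560 float32, m along the optical axis (not along the pixel's ray), 0 where there is no reading.
- cams.camera_params(name): a dict with "intrinsics" (3x3 intrinsics, pixels), "position" and "attitude" of the camera in the world. Camera axes: x right, y down, z forward; pixel columns grow to the right and rows downward; lengths in m; the calibration is good to about 2 mm. A picture is of the moment at which its call begins: read the wrist's pose just before it. camera_params takes no time and is no camera call; for the wrist camera it gives the pose at the moment of the call.
- job_done(): hands the job in, once; it reports no verdict.
Trained networks look in the newest picture that a camera, given by its name, has taken for a name from the list of things; names that differ only in an ending like _2 or _b are one class to them, and where a whole thing is asked for, a point or a joint stands for the part that bears it (a point fixed in the world has none). Each returns a list of dicts, best first, with "score" (0 to 1); they miss things now and then, are a little off and sometimes report something else, mostly with a low value. They report only what shows in the picture. A call takes as long as a camera call. They do not tell look-alikes from the thing itself.
- finder.find_in(camera, query): "xyz" ([x, y, z] in m, in world coordinates, good to about 4 mm: the middle of the surface that is visible of it).
- finder.masks_of(camera, query): "mask" (420x560 bool, what is visible of it).
The state is a dict: "t": time; "q": joint angles; "qd": joint speeds; "joint_efforts": joint torques, N m; "eef_pos": TCP position; "ee_rot": TCP orientation; "force": force on the tool from outside, world axes, zero at the start; "moment": the same for the moment, N m; "width": finger opening in m.
Only numpy, scipy, OpenCV 4.12 (cv2) and the standard library are available. Lean on these libraries where they do the work, as an engineer would, in place of code of your own. Each camera call takes 0.05 s, during which the arm holds its last target. There are 200 camera calls.

TASK

Tilt the wider of the two tilt-out bins on the bench fully open, down to its stop, then tip all three peat pellets out of the scoop into it. Put the empty scoop back upright on the bench and leave the wide bin open; the narrow bin must stay shut.

Things in the scene. Friction and masses are not known exactly. Their poses are not given: they have to be found in the camera images.
- wide_bin (a joint): tilt of the wide bin (rad): 0 shut, growing as its top comes forward and down, 0.70 (40 degrees) at the stop. Stiff hinge: it stays at any angle; 2 to 3 N at the tab moves it. May start slightly ajar.
- wide_bin_hinge (a point): middle of the lower edge of the wide bin's grey front, on the hinge axis, 12 mm above the bench. Axes turn with the bin: y along the hinge, z up the front panel, x into the bin (shut: -x is the way it faces and opens). Front panel 8 mm thick, 198 wide, 153 high. White case: 200 mm wide, 155 high above the bench, from 5 to 155 mm behind the hinge.
- wide_bin_tab (a point): centre of the part to pinch of the pull tab on the middle of the front panel's top edge, 182 mm up the panel from the hinge; same axes as the hinge. The tab is 60 mm wide (y), 10 mm thick (x), and reaches 18 mm above this point; shut, it stands 57 mm clear above the case.
- wide_bin_mouth (a point): centre of the bucket's open top, moves and turns with the bin (hinge axes): 60 mm behind the panel, 120 mm up. Bucket: 174 mm wide inside, side wall tops slope from 150 mm (front) to 90 mm (back, 120 mm behind the panel). At the stop the case hides the rear part: aim 50 mm in front of the hinge; there the walls' tops are 130 to 150 mm above the bench.
- narrow_bin (a joint): tilt of the neighbouring bin (rad), 0 = shut: the same make but only 120 mm wide, with a 40 mm tab, left or right of the wide one, at least 20 mm away; its tab reaches 212 mm above the bench. Not to be opened. (A 230 mm tall sprayer stands farther left, 0.5 m or more from the robot's centre line.)
- scoop: aluminium hand scoop with three pellets, right of the bins, about 150 g. Origin: centre of underside, z up, +x to its open pouring lip. Floor 4 mm thick from x = -70 to 45 mm, then a lip rising 8 degrees to x = 76, z = 8 mm; 72 mm wide; side and rear walls 32 mm high, front open. Pellets slide out when the lip is tipped 25 to 35 degrees down; 45 to 50 empties it.
- scoop_grip (a point): good grip on the scoop's handle, near its balance point: 10 mm behind the scoop's origin, 81 mm above its underside; same axes. The handle is a straight level bar along x, 14 mm wide (y), 18 tall, from 60 mm behind to 50 mm ahead of this point, free underneath but for a post at its rear end.
- pellet1: a pressed brown peat pellet for seedlings: a flat disc 34 mm across, 12 mm thick, 12 g, lying flat in the scoop at the start. Origin: centre of its underside. All three lie in one row along the scoop.
- pellet2: a pressed brown peat pellet for seedlings: a flat disc 34 mm across, 12 mm thick, 12 g, lying flat in the scoop at the start. Origin: centre of its underside. All three lie in one row along the scoop.
- pellet3: a pressed brown peat pellet for seedlings: a flat disc 34 mm across, 12 mm thick, 12 g, lying flat in the scoop at the start. Origin: centre of its underside. All three lie in one row along the scoop.
Mind the look-alikes: they are no part of the job. Leave any red look-alike of the pellet2 alone. What is shaped like the pellet1 but blue is not meant.

How it is judged:
On the way, in this order (a step that is already met when the one before it is completed fails the run):
1. the wide bin is tilted open to its stop (within 7 degrees) (value of joint wide_bin above 0.58 rad), for 0.2 s.
2. the scoop is tipped by 20 degrees or more over the open bin (value of joint wide_bin above 0.58 rad and angle between scoop's own z axis and vertical above 0.35 rad and horizontal distance between scoop and wide_bin_hinge below 0.25 m), for 0.1 s.
At the end, for the whole second after the job is handed in: The wide bin is open to its stop (within 7 degrees), all three pellets lie at rest inside its bucket, and the scoop stands upright (within 10 degrees) and still on the bench (value of joint wide_bin above 0.58 rad and x of pellet1 in the frame of wide_bin_hinge between 0 and 0.125 m and y of pellet1 in the frame of wide_bin_hinge between -0.095 and 0.095 m and z of pellet1 in the frame of wide_bin_hinge between 0 and 0.08 m and x of pellet2 in the frame of wide_bin_hinge between 0 and 0.125 m and y of pellet2 in the frame of wide_bin_hinge between -0.095 and 0.095 m and z of pellet2 in the frame of wide_bin_hinge between 0 and 0.08 m and x of pellet3 in the frame of wide_bin_hinge between 0 and 0.125 m and y of pellet3 in the frame of wide_bin_hinge between -0.095 and 0.095 m and z of pellet3 in the frame of wide_bin_hinge between 0 and 0.08 m and linear speed of each of pellet1, pellet2, pellet3, scoop below 0.03 m/s and angle between scoop's own z axis and vertical below 0.17 rad and height (world z) of scoop below 0.012 m); the robot touches nothing.
It fails at once if the narrow bin is pulled open (more than 8 degrees) (value of joint narrow_bin above 0.15 rad).
It also fails if it takes over 72 s, if anything falls off the work surface, if the arm or the gripper's body presses on something with over 40 N, if the wrist force passes 120 N, or if a joint passes its speed limit or range.

## Working session

There is one attempt and no reset: what is moved stays moved. The work goes in short steps, Python scripts to look and compute and a tool call to move; the robot and the scene stay as the last step left them, time stands still between calls to the robot, and variables do not carry over. Pictures are saved under pics/ and viewed, about 8 in all and at most 12, crops included, and the job is handed in when it is done.

Besides the shell and the picture viewer there is one more tool, called after "Call:" in YAML: its name, and indented under it one key for each argument. play_rows: Moves the arm, as the interface text tells. Its arguments: {"type":"object","properties":{"targets":{"type":"array","items":{"type":"array","items":{"type":"array","items":{"type":"number"}}}},"grip":{"type":"number"},"newtons":{"type":"number"}},"required":["targets"]}

```bash
ls; mkdir -p pics; cat > h.py <<'E'
import numpy as np, cv2
from station import arm, cams, job_done, finder
from scipy.spatial.transform import Rotation as R
def cam(n):
    p=cams.camera_params(n); return p
def save(name,img,s=1): cv2.imwrite('pics/'+name,cv2.resize(img[:,:,::-1],None,fx=s,fy=s,interpolation=cv2.INTER_CUBIC))
def att(p):
    a=np.array(p['attitude'],float)
    return a if a.shape==(3,3) else (R.from_euler('xyz',a).as_matrix() if a.size==3 else R.from_quat(a).as_matrix())
def cloud(depth,p):
    K=np.array(p['intrinsics']); v,u=np.indices(depth.shape)
    P=np.stack([(u-K[0,2])/K[0,0]*depth,(v-K[1,2])/K[1,1]*depth,depth],-1)
    return P@att(p).T+np.array(p['position'])
E
python3 - <<'E'
from h import *
for n in ['side','top']:
    p=cam(n); print(n,p)
    im,d=cams.grab_frame(n); np.save(n+'.npy',d); save(n+'0.png',im)
    for q in ['wide_bin','narrow_bin','wide_bin_tab','scoop','pellet1','scoop_grip']:
        for r in finder.find_in(n,q)[:5]: print(q,np.round(r['xyz'],3),round(r['score'],2))
print(arm.get_state(),arm.tcp_to_tips)
E
```

```text
pics
side {'intrinsics': array([[451.44824844,   0.        , 278.05670041],
       [  0.        , 451.44824844, 205.73054202],
       [  0.        ,   0.        ,   1.        ]]), 'position': array([ 0.12988826, -0.72724122,  0.71513333]), 'attitude': array([-2.22656398,  0.00956435, -0.58953706])}
wide_bin [ 0.604 -0.034  0.11 ] 0.74
narrow_bin [0.628 0.197 0.107] 0.79
wide_bin_tab [ 0.604 -0.036  0.108] 0.87
wide_bin_tab [ 0.476 -0.34   0.017] 0.34
scoop [ 0.466 -0.338  0.015] 0.8
pellet1 [ 0.499 -0.356  0.014] 0.76
pellet1 [ 0.438 -0.325  0.015] 0.75
pellet1 [ 0.514 -0.23   0.013] 0.72
pellet1 [ 0.487 -0.465  0.013] 0.69
pellet1 [ 0.471 -0.339  0.016] 0.5
scoop_grip [ 0.466 -0.34   0.016] 0.57
scoop_grip [ 0.605 -0.03   0.108] 0.54
top {'intrinsics': array([[386.77428253,   0.        , 278.93893595],
       [  0.        , 386.77428253, 209.63967685],
       [  0.        ,   0.        ,   1.        ]]), 'position': array([ 0.32939502, -0.12441172,  1.08062767]), 'attitude': array([-2.92056108e+00, -2.01558973e-03, -1.56033687e+00])}
wide_bin [ 0.607 -0.016  0.12 ] 0.81
narrow_bin [
[... 192 characters left out ...]
4  0.013] 0.45
scoop_grip [ 0.465 -0.332  0.009] 0.95
{'t': 0.7, 'q': array([ 1.48311970e+00,  3.58532876e-01,  1.18815332e-02,  1.97676343e-05,
       -1.22409372e+00, -2.88078897e-01]), 'qd': array([ 0.00101695,  0.00079016,  0.00027535, -0.00145304,  0.00027824,
       -0.00133196]), 'joint_efforts': array([-4.17449692e-04, -5.82169282e+01,  2.93247539e+01,  7.00072825e+00,
        1.24341456e-02, -4.62361106e-05]), 'eef_pos': array([0.24773305, 0.62785562, 0.4047002 ]), 'ee_rot': array([-3.14153822e+00, -3.26225705e-06, -3.75748802e-01]), 'force': array([-0.6939214 ,  0.31309536, -0.15153933]), 'moment': array([-0.00584651,  0.03865303, -0.0387145 ]), 'width': 0.08710090817344858} 0.1781
```

View pictures.

View pics/side0.png

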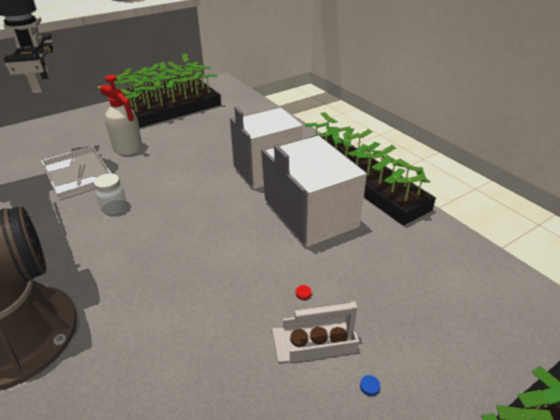

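View pics/top0.png

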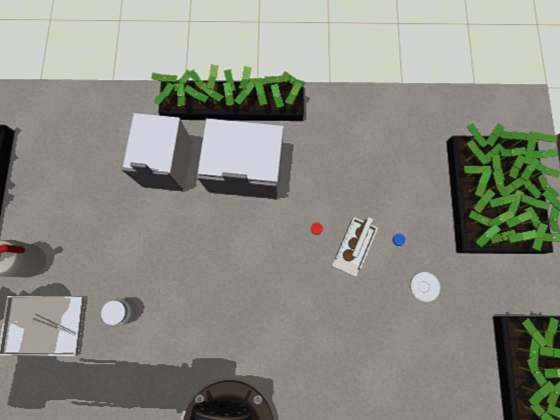

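```bash
cat > m.py <<'E'
from h import *
for n in ['top','side']:
    d=np.load(n+'.npy'); C=cloud(d,cam(n)); ok=d>0
    def rect(m,name):
        P=C[m&ok]
        if len(P)<8: print(name,len(P));return
        r=cv2.minAreaRect(P[:,:2].astype(np.float32)); print(n,name,len(P),'c',np.round(r[0],4),'sz',np.round(r[1],3),'ang',round(r[2],1),'z',np.round(np.percentile(P[:,2],[5,50,95]),3))
    x,y,z=C[...,0],C[...,1],C[...,2]
    near=lambda a,b,c,e:(x>a)&(x<b)&(y>c)&(y<e)
    rect(near(.5,.9,-.15,.1)&(abs(z-.155)<.004),'wide roof')
    rect(near(.5,.9,-.15,.1)&(z>.18),'wide tab')
    rect(near(.5,.9,.13,.35)&(abs(z-.155)<.004),'narrow roof')
    rect(near(.5,.9,.1,.35)&(z>.18),'narrow tab')
    rect(near(.36,.6,-.44,-.25)&(z>.07),'handle')
    rect(near(.36,.6,-.44,-.25)&(z>.006)&(z<.05),'scoop body')
    rect(near(.36,.6,-.44,-.25)&(z>.025)&(z<.04),'rim')
E
python3 m.py
```

```text
top wide roof 4211 c [ 0.6873 -0.0234] sz [0.2   0.166] ang 84.6 z [0.153 0.156 0.158]
top wide tab 176 c [ 0.6075 -0.0164] sz [0.059 0.011] ang 85.4 z [0.183 0.209 0.215]
top narrow roof 2412 c [0.7057 0.2049] sz [0.123 0.161] ang 84.5 z [0.153 0.156 0.158]
top narrow tab 128 c [0.6303 0.2103] sz [0.038 0.011] ang 84.8 z [0.185 0.208 0.214]
top handle 259 c [ 0.4826 -0.339 ] sz [0.015 0.11 ] ang 65.6 z [0.08  0.09  0.094]
top scoop body 891 c [ 0.483  -0.3485] sz [0.214 0.179] ang 0.5 z [0.006 0.015 0.035]
top rim 205 c [ 0.4763 -0.3364] sz [0.073 0.124] ang 66.1 z [0.027 0.033 0.036]
side wide roof 2940 c [ 0.6864 -0.0253] sz [0.206 0.168] ang 84.7 z [0.154 0.157 0.158]
side wide tab 242 c [ 0.6054 -0.0195] sz [0.061 0.01 ] ang 86.5 z [0.182 0.201 0.214]
side narrow roof 1214 c [0.7056 0.2016] sz [0.124 0.161] ang 84.8 z [0.153 0.156 0.158]
side narrow tab 121 c [0.6288 0.207 ] sz [0.042 0.01 ] ang 86.0 z [0.183 0.2   0.214]
side handle 730 c [ 0.4811 -0.3421] sz [0.017 0.11 ] ang 65.9 z [0.076 0.09  0.093]
side scoop body 2794 c [ 0.4646 -0.3337] sz [0.076 0.147] ang 65.6 z [0.007 0.017 0.034]
side rim 477 c [ 0.4745 -0.3381] sz [0.076 0.125] ang 65.4 z [0.026 0.032 0.035]
```

Call:
play_rows:
  targets:
    - [[0,0,-0.06,0],[0.595,0.462,-0.075,-16.1],[0.595,0.462,-0.075,-16.1],[0.595,0.462,-0.075,-16.1],[0.595,0.462,-0.075,-16.1]]
  grip: 255
  newtons: 20

```text
t: 1.32
eef_pos: [0.3757, 0.4109, 0.47]
ee_rot: [-3.141, -0.0, -0.094]
force: [1.2, 0.8, -0.1]
width: 0.0432
```

Call:
play_rows:
  targets:
    - [[0.295,0.405,0.02,0],[0.295,0.405,0.02,0],[0.295,0.405,0.02,0],[0.295,0.405,0.02,0],[0.295,0.405,0.02,0]]

```text
t: 1.95
eef_pos: [0.5349, 0.1423, 0.4576]
ee_rot: [-3.141, -0.001, -0.094]
force: [1.3, 1.0, 0.4]
width: 0.0003
```

Call:
play_rows:
  targets:
    - [[0.12,0.15,0,0],[0.12,0.15,0,0],[0.12,0.15,0,0],[0.12,0.15,0,0],[0.12,0.15,0,0]]

```text
t: 2.58
eef_pos: [0.6396, -0.017, 0.4567]
ee_rot: [3.142, 0.001, -0.096]
force: [-0.1, 0.5, -0.5]
width: 0.0004
```

Call:
play_rows:
  targets:
    - [[-0.003,0.002,0.05,0],[-0.003,0.002,0.09,0],[-0.003,0.002,0.108,0],[-0.003,0.002,0.108,0]]

```text
t: 3.08
eef_pos: [0.6361, -0.0173, 0.3489]
ee_rot: [3.141, 0.001, -0.093]
force: [-0.2, -0.2, 1.0]
width: 0.0009
```

```bash
python3 - <<'E'
from h import *
im,d=cams.grab_frame('side'); save('s1.png',im[60:300,180:460],2.5)
s=arm.get_state(); print(s['eef_pos'],s['force'])
E
```

```text
[ 0.63663001 -0.01744395  0.35029619] [-0.24274856  0.13178847  0.44644167]
```

View pics/s1.png

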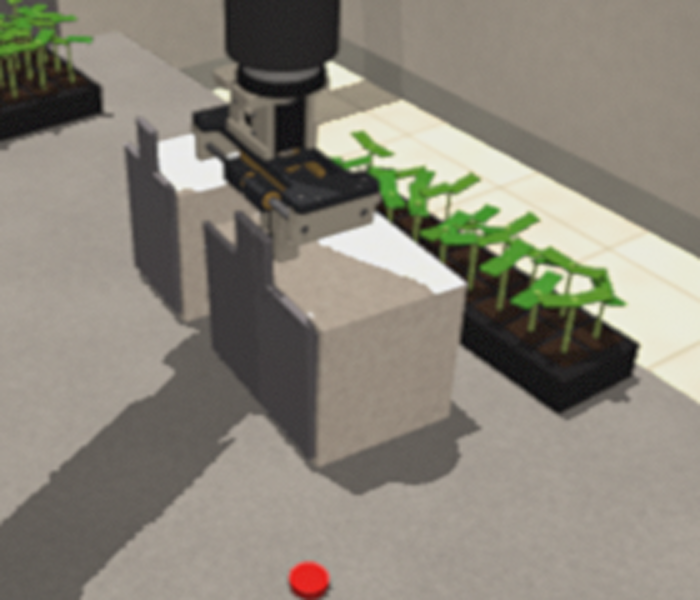

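Call:
play_rows:
  targets:
    - [[-0.015,0,0.003,0],[-0.03,0,0.006,0],[-0.045,0,0.009,0],[-0.06,0,0.012,0],[-0.075,0,0.014,0]]

```text
t: 3.75
eef_pos: [0.5609, -0.011, 0.3353]
ee_rot: [-3.141, -0.001, -0.095]
force: [2.9, 0.3, -0.1]
width: 0.0004
```

Call:
play_rows:
  targets:
    - [[-0.015,0,0.002,0],[-0.03,0,0.004,0],[-0.042,0,0.006,0],[-0.05,0,0.008,0],[-0.05,0,0.008,0]]

```text
t: 4.38
eef_pos: [0.5128, -0.0062, 0.3284]
ee_rot: [-3.141, -0.005, -0.094]
force: [6.5, -1.9, 1.5]
width: 0.0003
```

Call:
play_rows:
  targets:
    - [[-0.005,0,0,0],[-0.008,0,0,0],[-0.008,0,0,0]]

```text
t: 4.75
eef_pos: [0.5086, -0.005, 0.3307]
ee_rot: [-3.139, -0.014, -0.092]
force: [18.8, -4.3, 1.8]
width: 0.0004
```

```bash
python3 - <<'E'
from h import *
im,d=cams.grab_frame('side'); save('s2.png',im[60:300,180:460],2.5)
s=arm.get_state(); print(s['eef_pos'],s['force'])
C=cloud(d,cam('side')); print(C[...,2][(C[...,0]>.45)&(C[...,0]<.6)&(C[...,1]<-.025)&(C[...,1]>-.12)&(d>0)].max())
P=C[(C[...,0]>.45)&(C[...,0]<.605)&(C[...,1]<-.06)&(C[...,1]>-.1)&(d>0)&(C[...,2]>.03)]
h=np.array([.6126,-.0163]); u=(P[:,:2]-h)@[.996,-.094]
for a in np.arange(.03,.15,.02):
  k=abs(P[:,2]-a)<.005; 
  if k.any(): print(a,u[k].min())
E
```

```text
[ 0.50859001 -0.00498013  0.33066268] [18.6094922  -5.61042831  2.32177909]
0.5401747003831714
0.09000000000000001 -0.06188966061466426
0.11000000000000001 -0.0785956049421929
0.13 -0.10010833107459828
```

Call:
play_rows:
  targets:
    - [[0.02,0,0,0],[0.02,0,-0.06,0],[0.02,0.05,-0.1,8],[0.02,0.11,-0.1,18.8],[0.02,0.17,-0.1,18.8]]

```text
t: 5.42
eef_pos: [0.5068, -0.178, 0.4275]
ee_rot: [-3.141, 0.0, -0.425]
force: [1.8, -0.0, 0.3]
width: 0.0006
```

```bash
cat > g.py <<'E'
import sys
from h import *
t=np.array([float(a) for a in sys.argv[1:4]]); yw=float(sys.argv[4])
s=arm.get_state(); M=R.from_euler('xyz',s['ee_rot']); y=np.degrees(s['ee_rot'][2])
Rt=R.from_euler('xyz',[np.pi,0,s['ee_rot'][2]])
print('pos',np.round(s['eef_pos'],4),'rot',np.round(s['ee_rot'],4),'F',np.round(s['force'],1),'w',s['width'])
print('tool shift',np.round(Rt.inv().apply(t-s['eef_pos']),4),'turn',round(y-yw,1))
E
python3 g.py .512 -.354 .32 -24.2
```

```text
pos [ 0.5068 -0.178   0.4275] rot [-3.1412e+00  1.0000e-04 -4.2480e-01] F [ 1.8 -0.   0.3] w 0.0005858752297224759
tool shift [0.0772 0.1582 0.1075] turn -0.1
```

Call:
play_rows:
  targets:
    - [[0.03,0.06,0.04,0],[0.06,0.12,0.08,0],[0.077,0.156,0.1,0],[0.077,0.156,0.1,0],[0.077,0.156,0.1,0]]
  grip: 0

```text
t: 6.05
eef_pos: [0.5134, -0.351, 0.3261]
ee_rot: [3.141, 0.003, -0.425]
force: [-0.3, -0.3, 0.9]
width: 0.0447
```

```bash
python3 g.py .512 -.354 .24 -24.2; python3 - <<'E'
from h import *
for n in ['wrist','top']:
    im,d=cams.grab_frame(n); np.save(n+'.npy',d)
    p=cam(n);C=cloud(d,p)
    x,y,z=C[...,0],C[...,1],C[...,2]
    m=(x>.36)&(x<.6)&(y>-.44)&(y<-.25)&(abs(z-.09)<.006)&(d>0)
    if m.sum()>8: print(n,m.sum(),cv2.minAreaRect(C[m][:,:2].astype(np.float32)))
    if n=='wrist': save('w1.png',im)
    m=(x>.45)&(x<.6)&(y>-.12)&(y<.08)&(z>.14)&(d>0)
    if n=='top': print('tab',C[m].mean(0),z[m].max())
E
```

```text
pos [ 0.5134 -0.351   0.3261] rot [ 3.1414e+00  2.8000e-03 -4.2470e-01] F [-0.3 -0.3  0.9] w 0.0447416925271522
tool shift [-0.      0.0033  0.0861] turn -0.1
wrist 1653 ((0.48393258452415466, -0.3403683602809906), (0.013709118589758873, 0.10961110889911652), 65.55864715576172)
top 208 ((0.48181670904159546, -0.3386797606945038), (0.01423961203545332, 0.1062440499663353), 65.72118377685547)
tab [ 0.51728959 -0.0985263   0.58261207] 0.6636283610151076
```

View pics/w1.png

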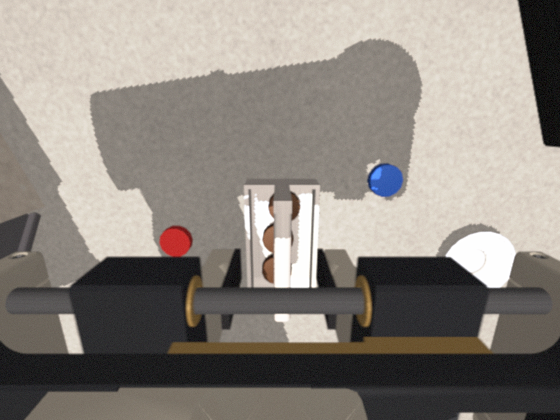

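Call:
play_rows:
  targets:
    - [[0.001,0.002,0,0],[0.001,0.002,0,0],[0.001,0.002,0.04,0],[0.001,0.002,0.07,0],[0.001,0.002,0.086,0]]

```text
t: 6.78
eef_pos: [0.5139, -0.3523, 0.2401]
ee_rot: [3.142, 0.001, -0.422]
force: [0.7, -0.1, -0.2]
width: 0.0878
```

Call:
play_rows:
  targets:
    - [[0,0,0,0],[0,0,0,0],[0,0,0,0],[0,0,0,0],[0,0,0,0]]
  grip: 255
  newtons: 60

```text
t: 7.4
eef_pos: [0.5141, -0.3529, 0.2416]
ee_rot: [-3.141, -0.001, -0.423]
force: [-0.1, 0.8, 0.4]
width: 0.0431
```

Call:
play_rows:
  targets:
    - [[0,0,0,0],[0,0,0,0],[0,0,0,0],[0,0,-0.01,0],[0,0,-0.03,0]]

```text
t: 8.02
eef_pos: [0.5137, -0.3527, 0.271]
ee_rot: [3.142, 0.002, -0.423]
force: [0.2, -0.5, -1.0]
width: 0.0137
```

```bash
python3 g.py .6 -.02 .48 -5.4; python3 - <<'E'
from h import *
im,d=cams.grab_frame('side'); save('s3.png',im[240:400,220:430],3)
E
```

```text
pos [ 0.5137 -0.3527  0.271 ] rot [ 3.1415e+00  2.1000e-03 -4.2300e-01] F [ 0.2 -0.5 -1. ] w 0.01366489562003844
tool shift [-0.0579 -0.3388 -0.209 ] turn -18.8
```

View pics/s3.png

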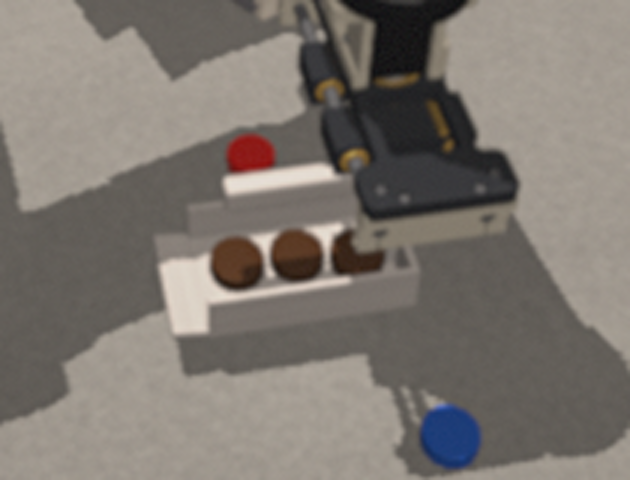

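Call:
play_rows:
  targets:
    - [[0,0,-0.02,0],[0,0,-0.06,0],[0,0,-0.1,0],[0,-0.01,-0.14,0],[-0.007,-0.04,-0.17,-2]]

```text
t: 8.7
eef_pos: [0.5239, -0.3139, 0.4431]
ee_rot: [-3.142, -0.002, -0.389]
force: [0.5, 0.2, -2.4]
width: 0.0136
```

Call:
play_rows:
  targets:
    - [[-0.005,-0.04,-0.01,-2],[-0.013,-0.08,-0.02,-5],[-0.021,-0.12,-0.02,-8],[-0.029,-0.16,-0.02,-11],[-0.037,-0.2,-0.02,-14]]

```text
t: 9.32
eef_pos: [0.5654, -0.113, 0.4613]
ee_rot: [-3.141, -0.0, -0.142]
force: [1.0, -0.3, -1.8]
width: 0.0136
```

```bash
python3 g.py .598 -.015 .46 -5.4
```

```text
pos [ 0.5654 -0.113   0.4613] rot [-3.1413e+00 -3.0000e-04 -1.4200e-01] F [ 1.  -0.3 -1.8] w 0.013634729895355805
tool shift [ 0.0184 -0.1017  0.0013] turn -2.7
```

Call:
play_rows:
  targets:
    - [[0.006,-0.035,0,-1],[0.012,-0.065,0,-2],[0.016,-0.085,0,-2.7],[0.018,-0.1,0,-2.7],[0.018,-0.1,0,-2.7]]

```text
t: 9.95
eef_pos: [0.5978, -0.0175, 0.461]
ee_rot: [3.142, 0.0, -0.096]
force: [-0.5, -0.3, -1.8]
width: 0.0137
```

Call:
play_rows:
  targets:
    - [[0,0,0,0],[0,0,0,0],[0,0,0,0]]
  newtons: 8

```text
t: 10.32
eef_pos: [0.5975, -0.0185, 0.4613]
ee_rot: [-3.142, -0.0, -0.097]
force: [0.9, -0.1, -2.2]
width: 0.0139
```

```bash
python3 g.py .598 -.015 .46 -5.4; python3 - <<'E'
from h import *
im,d=cams.grab_frame('side'); save('s4.png',im[20:260,170:450],2.5)
E
```

```text
pos [ 0.5975 -0.0185  0.4613] rot [-3.1416e+00 -2.0000e-04 -9.7300e-02] F [ 0.9 -0.1 -2.2] w 0.013938471315075156
tool shift [ 0.0002 -0.0036  0.0013] turn -0.2
```

View pics/s4.png

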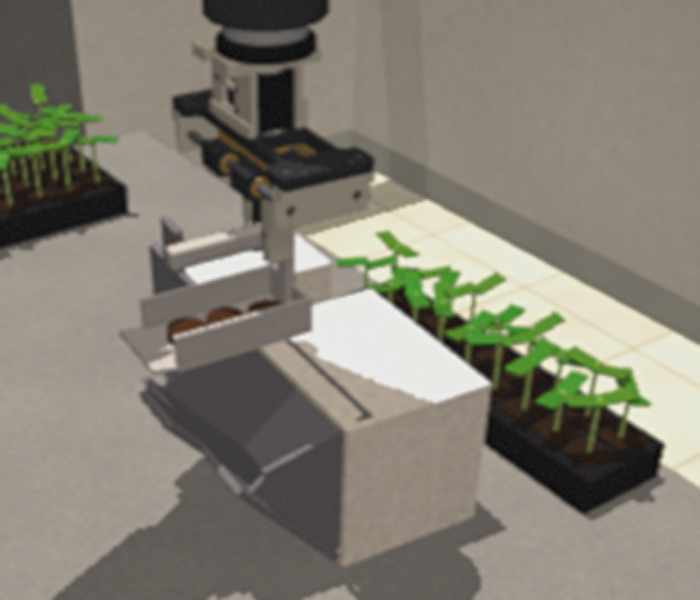

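Call:
play_rows:
  targets:
    - [[0.015,-0.002,0,0],[0.03,-0.003,0,0],[0.03,-0.003,0,0],[0.03,-0.003,0,0]]

```text
t: 10.88
eef_pos: [0.628, -0.0179, 0.4606]
ee_rot: [3.141, 0.001, -0.097]
force: [0.3, -1.1, -3.0]
width: 0.0138
```

Call:
play_rows:
  targets:
    - [[0,0,0,0],[0,0,0,0]]
  newtons: 4

```text
t: 11.12
eef_pos: [0.6276, -0.0179, 0.4614]
ee_rot: [-3.141, -0.0, -0.096]
force: [0.7, -0.3, -0.9]
width: 0.0142
```

```bash
cat > tilt.py <<'E'
# estimates scoop tilt from side-view depth: fits near side wall of scoop (bin-frame x,z)
from h import *
import sys
im,d=cams.grab_frame('side'); C=cloud(d,cam('side'))
h=np.array([.6126,-.0163]); D=C[...,:2]-h
u=D@[.9956,-.0941]; v=D@[.0941,.9956]
m=(d>0)&(abs(v+.036)<.008)&(C[...,2]>.1)&(u>-.2)&(u<.1)&((C[...,2]>.165)|(u<-.0))
P=np.c_[u[m],C[...,2][m]].astype(np.float32)
r=cv2.minAreaRect(P); print(len(P),'wall rect (u,z)',r, 'u',P[:,0].min(),P[:,0].max(),'z',P[:,1].min(),P[:,1].max())
if len(sys.argv)>1: save(sys.argv[1],im[20:260,170:450],2.5)
E
python3 tilt.py; python3 g.py .6 -.02 .46 -5.4
```

```text
1945 wall rect (u,z) ((9.816139936447144e-06, 0.30571046471595764), (0.4309535026550293, 0.16902412474155426), 73.17182159423828) u -0.1299031 0.0667679 z 0.100831084 0.524858
pos [ 0.6276 -0.0179  0.4614] rot [-3.1415e+00 -3.0000e-04 -9.6400e-02] F [ 0.3  0.2 -1.2] w 0.01399423412713966
tool shift [-0.0272  0.0048  0.0014] turn -0.1
```

```bash
sed -i 's/(C\[...,2\]>.1)&(u>-.2)/(C[...,2]>.1)\&(C[...,2]<.262)\&(u>-.2)/' tilt.py; python3 tilt.py s5.png
```

```text
889 wall rect (u,z) ((-0.02963072434067726, 0.20167005062103271), (0.20468200743198395, 0.09055092930793762), 45.369468688964844) u -0.12950881 0.06868451 z 0.100151844 0.261138
```

View pics/s5.png

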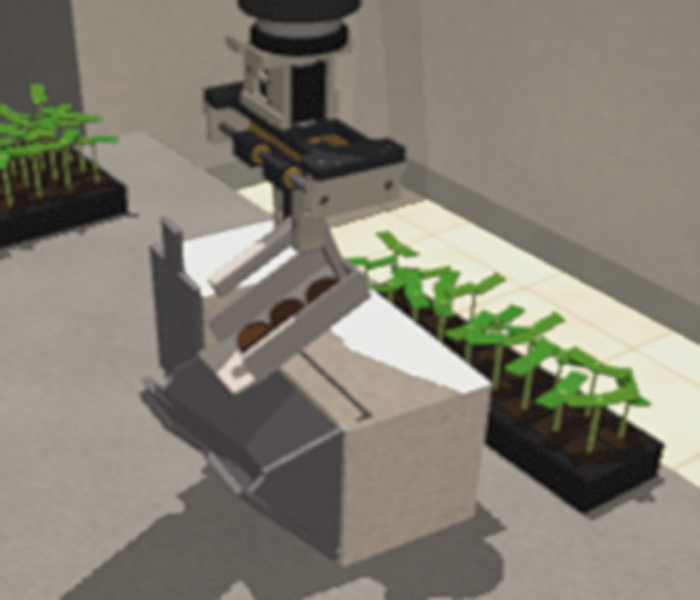

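Call:
play_rows:
  targets:
    - [[0,0,0,0],[0,0,0,0]]
  newtons: 3

```text
t: 11.48
eef_pos: [0.6277, -0.0179, 0.4613]
ee_rot: [-3.142, -0.0, -0.096]
force: [0.1, -0.1, -2.9]
width: 0.0143
```

```bash
cat > tilt.py <<'E'
from h import *
import sys
im,d=cams.grab_frame('side'); C=cloud(d,cam('side'))
D=C[...,:2]-np.array([.6126,-.0163])
u=D@[.9956,-.0941]; v=D@[.0941,.9956]; z=C[...,2]
m=(d>0)&(abs(v+.036)<.012)&(z>.158)&(z<.27)&(u>-.15)&(u<.09)
n=cv2.connectedComponentsWithStats(m.astype(np.uint8))
np.save('wall.npy',np.c_[u[m],z[m]])
# lower envelope -> floor line
U=u[m];Z=z[m]; b=np.arange(-.14,.09,.01)
for a in b:
    k=(U>=a)&(U<a+.01)
    if k.sum()>3: print('%.2f %.3f %.3f'%(a+.005,Z[k].min(),Z[k].max()))
if len(sys.argv)>1: save(sys.argv[1],im[20:260,170:450],2.5)
for r in finder.find_in('side','pellet1')[:5]: print(np.round(r['xyz'],3),round(r['score'],2))
E
python3 tilt.py;python3 g.py .6 -.02 .46 -5.4
```

```text
-0.12 0.158 0.168
-0.11 0.159 0.165
-0.06 0.178 0.185
-0.05 0.181 0.215
-0.04 0.184 0.220
-0.03 0.187 0.226
-0.02 0.191 0.231
-0.01 0.197 0.235
-0.00 0.201 0.241
0.01 0.158 0.245
0.02 0.158 0.248
0.03 0.159 0.253
0.04 0.158 0.259
0.05 0.158 0.264
0.06 0.159 0.267
0.07 0.158 0.256
[ 0.483 -0.465  0.014] 0.85
[ 0.61  -0.021  0.22 ] 0.52
[ 0.552 -0.02   0.191] 0.46
[ 0.514 -0.231  0.015] 0.45
pos [ 0.6278 -0.0179  0.4612] rot [ 3.1416 -0.     -0.0965] F [-0.5 -0.2 -1.8] w 0.013980166115618604
tool shift [-0.0274  0.0048  0.0012] turn -0.1
```

Call:
play_rows:
  targets:
    - [[0.015,-0.003,0.01,0],[0,-0.003,0.01,0],[0.025,-0.003,0.01,0],[0,-0.003,0.01,0],[0.015,-0.003,0.01,0]]
  newtons: 4

```text
t: 12.2
eef_pos: [0.6417, -0.0163, 0.4515]
ee_rot: [-3.141, 0.0, -0.096]
force: [0.9, -0.2, -1.4]
width: 0.0143
```

```bash
python3 tilt.py s6.png
```

```text
-0.12 0.159 0.169
-0.04 0.162 0.167
-0.03 0.164 0.201
-0.02 0.168 0.208
-0.01 0.170 0.212
-0.00 0.178 0.217
0.01 0.158 0.222
0.02 0.159 0.228
0.03 0.158 0.234
0.04 0.158 0.239
0.05 0.158 0.246
0.06 0.158 0.250
0.07 0.216 0.256
0.08 0.158 0.255
0.09 0.159 0.238
[ 0.482 -0.464  0.013] 0.74
[ 0.515 -0.233  0.015] 0.47
[ 0.578 -0.017  0.073] 0.44
```

View pics/s6.png

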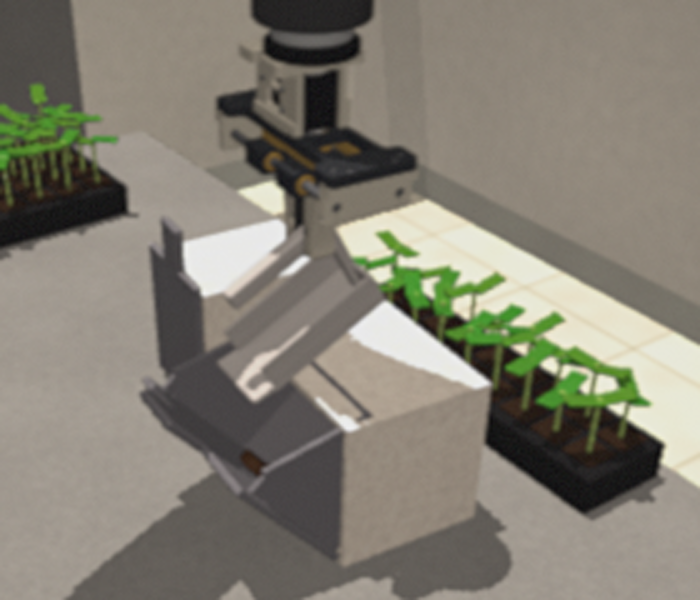

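Call:
play_rows:
  targets:
    - [[0,0,0,0],[0,0,-0.02,0],[0,0,-0.05,0],[0,0.03,-0.06,0],[0,0.07,-0.06,2]]
  newtons: 40

```text
t: 12.92
eef_pos: [0.6363, -0.0861, 0.5124]
ee_rot: [-3.141, -0.002, -0.13]
force: [1.0, -0.9, -2.0]
width: 0.0139
```

```bash
python3 g.py .514 -.353 .40 -24.2; python3 - <<'E'
from h import *
im,d=cams.grab_frame('top')
P=cloud(d,cam('top'))
for r in finder.find_in('top','pellet1')[:6]: print(np.round(r['xyz'],3),round(r['score'],2))
save('t2.png',im[100:300,180:420],3)
E
```

```text
pos [ 0.6363 -0.0861  0.5124] rot [-3.1411e+00 -2.1000e-03 -1.3040e-01] F [ 1.  -0.9 -2. ] w 0.013936126644944409
tool shift [-0.0865  0.2806  0.1124] turn 16.7
[ 0.6   -0.057  0.042] 0.61
[ 0.581 -0.009  0.071] 0.45
[ 0.517 -0.225  0.011] 0.44
```

Call:
play_rows:
  targets:
    - [[-0.015,0.05,0,3],[-0.03,0.1,0.01,7],[-0.045,0.15,0.02,10],[-0.06,0.2,0.03,13],[-0.075,0.245,0.05,16.7]]

```text
t: 13.65
eef_pos: [0.5291, -0.3204, 0.4616]
ee_rot: [-3.141, -0.002, -0.425]
force: [-0.1, -0.0, -1.1]
width: 0.0138
```

```bash
python3 g.py .514 -.353 .31 -24.2; python3 - <<'E'
from h import *
im,d=cams.grab_frame('top')
for r in finder.find_in('top','pellet1')[:6]: print(np.round(r['xyz'],3),round(r['score'],2))
save('t3.png',im[100:300,180:420],3)
E
```

```text
pos [ 0.5291 -0.3204  0.4616] rot [-3.1415e+00 -1.8000e-03 -4.2470e-01] F [-0.1 -0.  -1.1] w 0.013828028143323262
tool shift [-0.0003  0.0359  0.1516] turn -0.1
[ 0.486 -0.457  0.013] 0.49
```

View pics/t3.png

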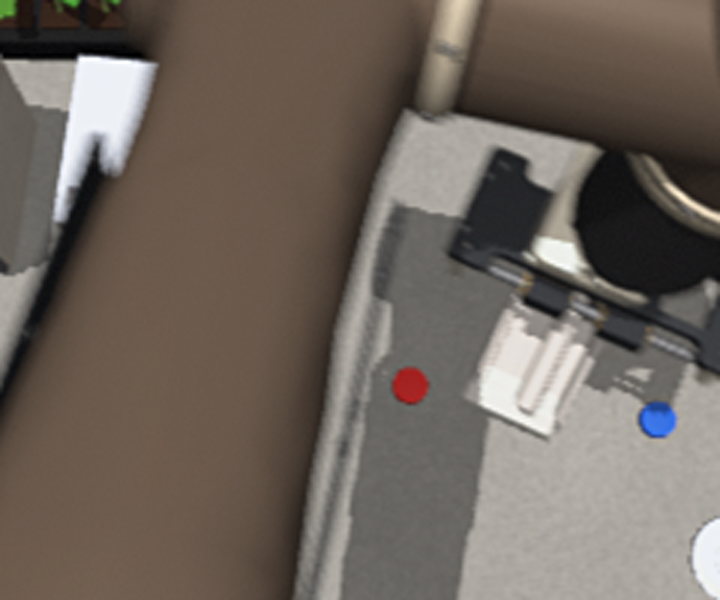

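Call:
play_rows:
  targets:
    - [[0,0.015,0.04,0],[0,0.03,0.08,0],[0,0.036,0.12,0],[0,0.036,0.147,0],[0,0.036,0.15,0]]

```text
t: 14.38
eef_pos: [0.5147, -0.3514, 0.3092]
ee_rot: [3.141, 0.004, -0.423]
force: [0.4, 0.2, -0.9]
width: 0.0135
```

Call:
play_rows:
  targets:
    - [[0,0,0,0],[0,0,0.01,0],[0,0,0.02,0],[0,0,0.03,0],[0,0,0.04,0]]
  newtons: 4

```text
t: 15.0
eef_pos: [0.515, -0.3519, 0.2706]
ee_rot: [3.142, -0.0, -0.423]
force: [1.0, 0.1, -0.4]
width: 0.0135
```

```bash
python3 g.py .514 -.353 .241 -24.2
```

```text
pos [ 0.515  -0.3519  0.2706] rot [ 3.1416 -0.     -0.4229] F [ 1.   0.1 -0.4] w 0.013544457927348824
tool shift [-0.0005  0.0014  0.0296] turn -0.0
```

Call:
play_rows:
  targets:
    - [[0,0,0.008,0],[0,0,0.016,0],[0,0,0.024,0],[0,0,0.03,0],[0,0,0.03,0]]

```text
t: 15.62
eef_pos: [0.5148, -0.3519, 0.2406]
ee_rot: [-3.142, 0.001, -0.423]
force: [-0.2, 0.1, -1.0]
width: 0.014
```

```bash
python3 g.py .514 -.353 .241 -24.2;  python3 - <<'E'
from h import *
im,d=cams.grab_frame('side'); save('s7.png',im[120:390,170:440],2.2)
E
```

```text
pos [ 0.5148 -0.3519  0.2406] rot [-3.1416e+00  9.0000e-04 -4.2310e-01] F [-0.2  0.1 -1. ] w 0.013997796820515055
tool shift [-0.0003  0.0014 -0.0004] turn -0.0
```

View pics/s7.png

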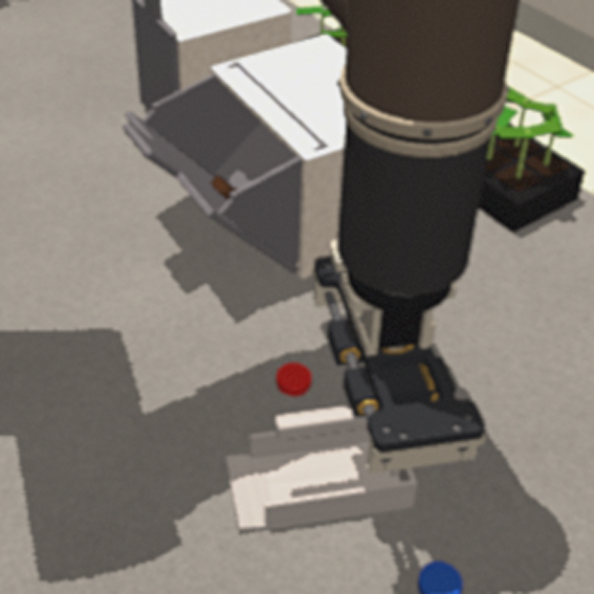

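Call:
play_rows:
  targets:
    - [[0,0,0,0],[0,0,0,0],[0,0,0,0],[0,0,0,0],[0,0,0,0]]
  grip: 0

```text
t: 16.3
eef_pos: [0.515, -0.3519, 0.2412]
ee_rot: [-3.142, 0.0, -0.423]
force: [-0.1, 0.4, 0.2]
width: 0.0586
```

Call:
play_rows:
  targets:
    - [[0,0,0,0],[0,0,-0.03,0],[0,0,-0.08,0],[0,0,-0.14,0],[0,0,-0.2,0]]

```text
t: 16.92
eef_pos: [0.5147, -0.3518, 0.4431]
ee_rot: [3.142, 0.0, -0.423]
force: [1.3, -0.6, -0.3]
width: 0.0873
```

Call:
play_rows:
  targets:
    - [[0,0.06,0,0],[0,0.12,0,0],[-0.05,0.18,0,0],[-0.1,0.22,0,0],[-0.1,0.22,0,0]]

```text
t: 17.55
eef_pos: [0.3303, -0.5123, 0.4415]
ee_rot: [3.141, 0.0, -0.426]
force: [1.0, -1.2, 1.3]
width: 0.0873
```

```bash
python3 - <<'E'
from h import *
s=arm.get_state(); print(s['t'],s['eef_pos'],s['width'])
im,d=cams.grab_frame('top'); np.save('top.npy',d); np.save('topim.npy',im)
L=[]
a=cv2.resize(im[140:210,190:300],None,fx=6,fy=6,interpolation=cv2.INTER_CUBIC)
for r in finder.find_in('top','pellet1')[:8]: print('top',np.round(r['xyz'],3),round(r['score'],2))
im2,d2=cams.grab_frame('side'); np.save('side.npy',d2)
for r in finder.find_in('side','pellet1')[:8]: print('side',np.round(r['xyz'],3),round(r['score'],2))
b=cv2.resize(im2[120:260,200:380],(660,420*660//540))
b=cv2.resize(b,(396,308)); c=cv2.resize(im2[280:380,240:385],(396,290))
a=cv2.resize(a,(396,252))
save('f.png',np.vstack([np.hstack([a,cv2.resize(im[205:290,320:420],(396,252))]),np.hstack([b[:290],c])]))
E
python3 m.py | grep -E 'handle|rim|narrow tab|wide roof'
```

```text
17.55 [ 0.33033122 -0.51230276  0.44149403] 0.08734680987610217
top [ 0.607 -0.013  0.043] 0.53
side [ 0.576 -0.02   0.073] 0.45
top wide roof 4242 c [ 0.6335 -0.0184] sz [0.2   0.273] ang 84.8 z [0.153 0.156 0.158]
top narrow tab 129 c [0.6297 0.2104] sz [0.038 0.01 ] ang 85.8 z [0.182 0.208 0.215]
top handle 16489 c [ 0.4497 -0.3415] sz [0.183 0.179] ang 90.0 z [0.654 0.69  0.725]
top rim 200 c [ 0.4786 -0.3341] sz [0.072 0.125] ang 65.6 z [0.026 0.032 0.036]
side wide roof 202 c [0.5845 0.0194] sz [0.2   0.069] ang 27.3 z [0.152 0.156 0.159]
side narrow tab 124 c [0.6299 0.2084] sz [0.042 0.011] ang 84.6 z [0.181 0.2   0.213]
side handle 16 c [ 0.4445 -0.3234] sz [0.011 0.003] ang 65.9 z [0.087 0.092 0.093]
side rim 304 c [ 0.4747 -0.3352] sz [0.075 0.119] ang 65.8 z [0.026 0.032 0.035]
```

View pics/f.png

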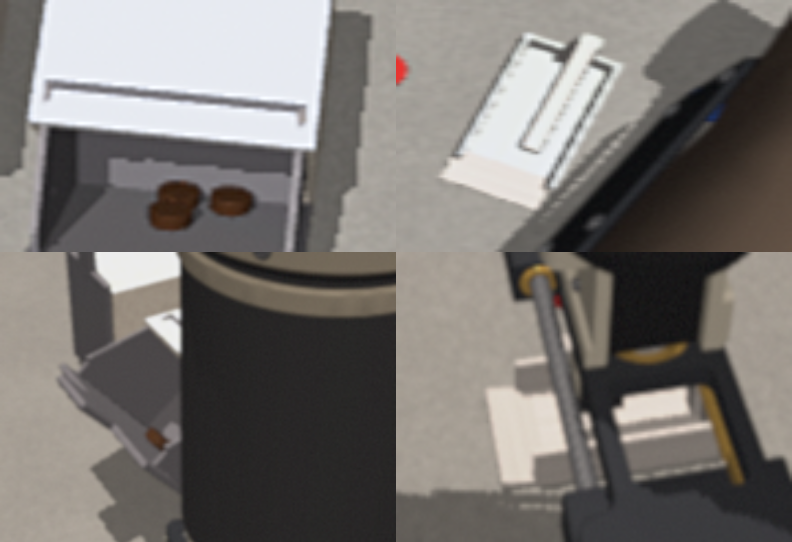

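```bash
python3 - <<'E'
from h import *
im=np.load('topim.npy').astype(int); d=np.load('top.npy'); C=cloud(d,cam('top'))
D=C-np.array([.6126,-.0163,.012]); u=D[...,:2]@[.9956,-.0941]; v=D[...,:2]@[.0941,.9956]; w=D[...,2]
c,s=np.cos(.70),np.sin(.70); X=u*c+w*s; Z=-u*s+w*c
m=((im[...,0]-im[...,2])>15)&(abs(v)<.1)&(u>-.12)&(u<.03)&(d>0)
print(m.sum(),'X',X[m].min(),X[m].max(),'Z',Z[m].min(),Z[m].max())
P=np.c_[X[m],v[m],Z[m]].astype(np.float32)
_,l,k=cv2.kmeans(P,3,None,(3,50,1e-4),5,cv2.KMEANS_PP_CENTERS); print(np.round(k,3),np.bincount(l.ravel()))
pm=(abs(v)>.04)&(abs(v)<.08)&(u>-.13)&(u<-.05)&(w>.08)&(w<.13)&(d>0); print('panel X median',np.median(X[pm]),np.polyfit(w[pm],u[pm],1))
E
```

```text
221 X 0.005236671742829371 0.020021262423253857 Z -0.0008891239176853243 0.07444379492797235
[[ 0.015 -0.039  0.03 ]
 [ 0.015  0.003  0.064]
 [ 0.017  0.002  0.029]] [80 81 60]
panel X median 0.005936894085801475 [-0.91439822  0.01473999]
```

```bash
python3 -c "
from h import *
print(job_done())"
```

```text
the job is handed in; nothing more can be done
None
```

I opened the wide bin to its stop, tipped all three brown pellets into it and put the empty scoop back upright on the bench. I handed the job in at about 17.6 s of the 72 s allowed; the hand-in gives no verdict.

- **Bin:** I hooked the closed fingers behind the tab and pulled until the force rose to about 19 N at the stop. The front panel's slope then measured about 40 degrees, though that slope reading was rough. It was still open in the last pictures.
- **Pouring:** The arm cannot tilt its tool, so I gripped the handle behind its balance point and loosened the grip to 3–4 N over the bin. The scoop swung lip-down to about 25–29 degrees, short of the 45–50 you gave for emptying it. A short shake then got the pellets out.
- **Last checks:**
  - **Pellets:** The top view shows all three in the bucket, lying on the panel 30, 64 and 29 mm up from the hinge; the limit is 80 mm. Their visible faces are 15–17 mm behind the hinge plane, so the undersides should sit only about 4 mm inside the 0 mm limit.
  - **Scoop:** It is empty and flat, with its rim at about 32 mm all round, and the gripper is clear of it.
  - **Narrow bin:** Its tab is within 2 mm of where it started, so it stayed shut.
- **Disagreement:** In the final pictures the pellet finder found only one pellet per camera; I counted the three from the picture and from brown pixels with depth.

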